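# Lock the fume damper with its pin

### The arm

A 7-joint arm with a two-finger parallel gripper is mounted at the origin on the work surface. World frame = base frame: x ahead of the robot, y to its left, z up, the work surface at z = 0. Lengths are in m, angles in degrees, forces in N, time in s.
With the tool pointing down it reaches from about 0.425 to 0.875 m from the base axis. Payload 4.7 kg.
Tool frame: the origin (TCP) lies at the very end of the fingers, on their centre line; the grasp point (between the pads) lies 19 mm behind it (pinch_z is the distance from the TCP to the grasp point, in m); z points along the fingers, y is the direction in which the jaws open and shut (so a half turn about z gives the same grasp; the last joint's range is limited). The gripper opens to 87 mm and grips with 3 to 60 N. Pads are 19 mm wide; open, the fingers measure 117 mm over their backs; the gripper's body (75 mm by 190 mm) begins 51 mm behind the grasp point.
Start: joints at [-67.431, 18.392, -4.016, 83.108, 1.295, 78.541, -3.26], TCP at [0.241, 0.604, 0.223] pointing down, gripper open.
Joint ranges: [-163.93, 163.93], [-17.29, 119.83], [-79.2, 71.16], [3.27, 140.29], [-89.18, 269.18], [5.43, 117.66], [-154.24, 154.24]. Speed limits (degrees/s): [147.25, 147.25, 180, 180, 180, 180, 180].

### API

Orientations are given as [roll, pitch, yaw] about the fixed x, y, z axes, in that order (R = Rz(yaw) Ry(pitch) Rx(roll)).
In Python, from cell import get_obs, read_camera, camera_params, sign_off, pinch_z gives the robot as it stands.
- The arm moves only by the shell command python3 -m handwheel 'ROWS' [FORCE]. ROWS is JSON, a list of rows, each a list of 5 numbers: the finger opening in m, from 0 to 0.087, then the shift along the tool's x, y, z in m, then the turn about the tool's z in rad. In form: [[jaw, tx, ty, tz, twist], ...]. A call has 1 to 20 rows; each row is the pose to reach, as a shift and turn from the pose commanded when the call began, along the tool's axes at that moment; what a row does not reach only later rows make up. A row lasts 1/10 s, in which the tool goes at most 50 mm and 8.59 degrees, less where a joint would pass 70% of its speed; a pose out of reach is approached as far as the arm can. A call with a gripper value outside its range is refused whole. The fingers move at their own pace and stop on an object; FORCE is the grip in N (left out, the last holds). Time passes only in rows, so rows that repeat a pose let the fingers close. It gives the time, the measured TCP pose, the force and the opening at its end, in the units of the state.
- get_obs(): the state, without advancing time (a new reading comes with each control period).
- read_camera(name): name is "side" or "top" or "wrist"; returns the picture (420x560x3 uint8, blue, green, red); there is no depth.
- camera_params(name): a dict with "camera_matrix" (3x3 intrinsics, pixels), "k1" (the pictures are not rectified: a ray, as slopes to the right and down, at radius r is drawn at 1 + k1 r^2 times it, then the intrinsics apply), "R" (3x3) and "t" (3): a world point X has camera coordinates R X + t. Camera axes: x right, y down, z forward; pixel columns grow to the right and rows downward; lengths in m; the calibration is good to about 2 mm. A picture is of the moment at which its call begins: read the wrist's pose just before it. camera_params takes no time and is no camera call; for the wrist camera it gives the pose at the moment of the call.
- sign_off(): hands the job in, once; it reports no verdict.
The state is a dict: "time_s": time; "qpos": joint angles; "joint_velocities": joint speeds; "effort": joint torques, N m; "tool_pos": TCP position; "tool_rot": TCP orientation; "force": force on the tool from outside, world axes, zero at the start; "wrist_torque": the same for the moment, N m; "grip_width": finger opening in m.
Only numpy, scipy, OpenCV 4.12 (cv2) and the standard library are available. Lean on these libraries where they do the work, as an engineer would, in place of code of your own. Each camera call takes 0.05 s, during which the arm holds its last target.

### The job

Lock the damper of the bench fume extractor: take the steel locking pin from the wooden tool block, stand it in the hole on top of the bearing block so that it rests on the spindle, and turn the spindle gently by its ball lever until the pin drops into the spindle's hidden cross-hole. Then push the pin down past the spring catch until its collar sits fully home on the block, and let go. Do not force the pin against the spindle and leave the other tools, the jar and the tin where they are.

Things in the scene. Friction and masses are not known exactly. Their poses are not given: they have to be found in the camera images.
- extractor: Fixed bench extractor: galvanised duct and a grey upright bearing block, 64 x 76 mm, 120 mm high, on a 120 x 76 mm foot. Origin on the bench under the block's vertical bore. z up; y along the horizontal spindle from the block towards the duct; the lever is on the other side, at y = -90 mm, and swings in the x-z plane.
- duct (a point): Point on the duct's axis, same axes as the extractor: 100 mm diameter duct along x, axis 135 mm from the bore in y and 75 mm above the bench. It runs from an elbow into the bench at x = -225 mm to the mouth of a cone (144 mm diameter) at x = +210 mm.
- bore (a point): Centre of the mouth of the vertical bore, 13 mm diameter, in the flat top of the bearing block, 120 mm above the bench; same axes as the extractor. The bore guides the pin 24 mm straight down; the spindle's round back lies 25 mm below the mouth.
- catch (a point): Spring catch on the block's top: point on the bore's axis at the height of its two rollers (8 mm diameter, along x, 19 mm above the block). They leave a 20 mm gap in y that passes the pin's shank; their jaws reach out to y = 33 mm either side and stand 23 mm high. A straight push of 5 to 20 N takes the pin's collar through; it then sits below the rollers.
- spindle: The damper's horizontal spindle with its ball lever. Origin on the spindle's axis under the bore, 75 mm above the bench; y along the axis, z along the lever (up when it is upright). The lever, a 10 mm rod, starts 0.5 to 0.65 rad towards the extractor's -x side, turns towards +x, stays where it is left, stops at 0.8 rad either side. Friction: 1 to 2 N across the ball.
- knob (a point): Centre of the lever's black ball, 24 mm diameter, 75 mm from the spindle's axis. Once the pin has dropped in, the ball has 10 to 20 mm of play, then the spindle is blocked and the push here rises steeply. Some 13 N here beyond the friction puts 80 N on the pin, the most it may bear against the spindle; pressing the pin hard on the undrilled spindle also counts.
- drilled (a point): Where bore axis and spindle axis cross. Here the spindle is 40 mm thick with a 14 mm cross-hole right through, hidden. The lever angle that brings it upright differs each start: from 0.05 rad on the -x side to 0.45 rad on the +x side of upright. Turned at 0.3 rad/s or slower, the pin standing on it falls in by its weight, about 28 mm, until its collar lies on the catch.
- pin: Loose steel locking pin, 120 mm long, 60 g, upright in a hole of the tool block. Origin at its lower tip, z up along it. Shank 12 mm diameter (round nose); collar from 70 mm (flat underside, 18 mm diameter) widening to 26 mm at 79 mm, straight to 84 mm; round grip 16 mm diameter to the top. Tip below the bore's mouth: on the spindle 25 mm, dropped in 54 mm, home 70 mm.
- pin_top (a point): Centre of the flat top of the pin's grip, 120 mm from the tip.
- rack: Fixed wooden tool block, 190 x 56 mm, 40 mm high, origin under its centre; three upright holes (14 mm square, 30 mm deep, bottom 10 mm above the bench) in a row along its x axis at -65, 0 and +65 mm: pin, reamer and paddle stand in them in any order.
- reamer: Bystander: reamer with a turned dark wooden handle (26 mm diameter) on a steel shank, 113 mm long, standing in the tool block; origin at its lower tip.
- paddle: Bystander: small flat graphite paddle (blade 30 x 7 mm) on a steel shank, 107 mm long, standing in the tool block; origin at its lower tip.
- jar: Bystander: open glass jar, 72 mm diameter, 75 mm high; origin under its centre.
- tin: Bystander: closed tin, 64 mm diameter, 85 mm high; origin under its centre.
There are look-alikes about, which are no part of the job. Leave any orange or yellow look-alike of the pin alone.

How it is judged (in metres and radians):
On the way, in this order (a step that is already met when the one before it is completed fails the run):
1. the pin stands in the bore of the bearing block, resting on the undrilled spindle (z of pin in the frame of bore between -0.032 and -0.018 m and horizontal distance between pin and bore below 0.006 m), for 0.2 s.
2. the pin has dropped into the spindle's cross-hole (z of pin in the frame of bore below -0.043 m and horizontal distance between pin and bore below 0.006 m), for 0.2 s.
At the end, for the whole second after the job is handed in: The pin is through the spindle's cross-hole, upright within 0.1 rad, its tip within 6 mm of the bore's axis and its collar home on the block's top within 3 mm, at rest (z of pin in the frame of bore below -0.067 m and horizontal distance between pin and bore below 0.006 m and angle between pin's own z axis and vertical below 0.1 rad and linear speed of pin below 0.02 m/s); the robot touches nothing.
It fails at once if the pin bears on the spindle with more than 80 N (contact force between pin and spindle above 80 N).
It fails at once if the reamer or the paddle is moved more than 30 mm (distance of any of reamer, paddle from where it was at the start of the episode above 0.03 m).
It fails at once if the jar or the tin is moved more than 30 mm (distance of any of jar, tin from where it was at the start of the episode above 0.03 m).
It also fails if it takes over 58 s, if anything falls off the work surface, if the arm or the gripper's body presses on something with over 40 N, if the wrist force passes 120 N, or if a joint passes its speed limit or range.

## Working session

There is one attempt and no reset: what is moved stays moved. The work goes in short steps, Python scripts to look and compute and a shell command to move; the robot and the scene stay as the last step left them, time stands still between calls to the robot, and variables do not carry over. Pictures are saved under pics/ and viewed, and the job is handed in when it is done.

```bash
ls; mkdir -p pics; python3 - <<'E'
from cell import *
import cv2
print(get_obs())
print(pinch_z)
for n in("side","top","wrist"):
    p=camera_params(n);print(n,p)
    cv2.imwrite(f"pics/{n}0.png",read_camera(n))
E
```

```text
pics
{'time_s': 0.0, 'qpos': array([-67.43260883,  18.43725704,  -4.01538507,  83.17308605,
         1.29446375,  78.54042794,  -3.2612281 ]), 'joint_velocities': array([ 0.05666037,  0.00638838, -0.01321505,  0.08422666, -0.10429926,
        0.02116573, -0.00622545]), 'effort': array([-6.75618026e-05, -4.91279662e+01, -4.03774381e-01, -3.12530243e+01,
       -6.37829513e-02,  4.42795898e-02,  1.98015614e-04]), 'tool_pos': array([0.24080907, 0.60316969, 0.22149783]), 'tool_rot': array([-1.79894438e+02,  5.19736596e-03,  1.58240849e+02]), 'force': array([-0.84188789,  0.2645098 ,  0.57498001]), 'wrist_torque': array([ 0.01060097,  0.00999572, -0.00680904]), 'grip_width': 0.08673557209394471}
0.0187
side {'camera_matrix': array([[488.46432972,   0.        , 284.71057969],
       [  0.        , 488.46432972, 212.86341154],
       [  0.        ,   0.        ,   1.        ]]), 'k1': -0.04294405546561971, 'R': array([[ 0.90712591, -0.42073778, -0.01011446],
       [-0.32512128, -0.68530768, -0.65165139],
       [ 0.26724284,  0.59441828, -0.75845116]]), 't': array([-0.55621011,  0.23397181,  0.92707068])}
top {'camera_matrix': array([[432.37517578,   0.        , 272.19582129],
       [  0.        , 432.37517578, 207.98251115],
       [  0.        ,   0.        ,   1.        ]]), 'k1': -0.10941936017669031, 'R': array([[-0.17059874, -0.98533155, -0.00421901],
       [-0.95900225,  0.16702046, -0.22895164],
       [ 0.22629793, -0.03501282, -0.97342866]]), 't': array([0.03145312, 0.60847904, 0.81693893])}
wrist {'camera_matrix': array([[314.36325148,   0.        , 277.69136895],
       [  0.        , 314.36325148, 203.42818784],
       [  0.        ,   0.        ,   1.        ]]), 'k1': 0.01748500213624114, 'R': array([[ 0.37005114,  0.92900849, -0.00231792],
       [ 0.89841403, -0.35722718,  0.25542314],
       [ 0.23646224, -0.09660208, -0.96682659]]), 't': array([-0.64787266, -0.03149009,  0.3886243 ])}
```

View pics/side0.png

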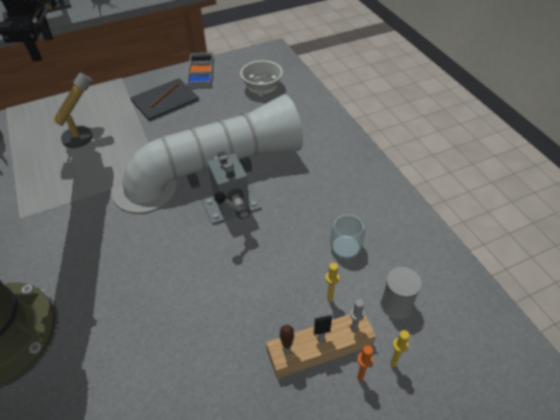

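View pics/top0.png

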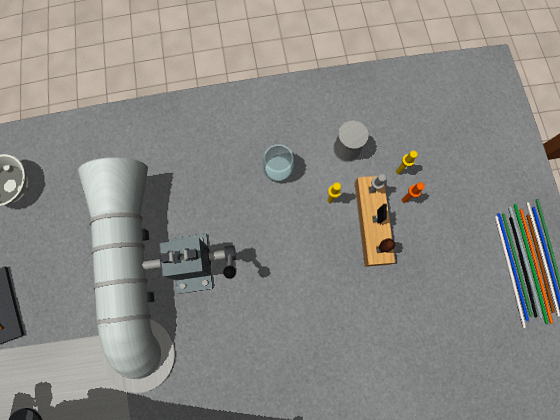

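View pics/wrist0.png

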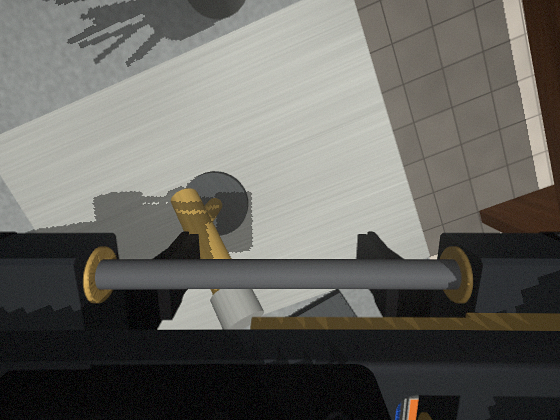

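Top image: the steel pin is the grey one in the rack at about (379,183). The look-alikes are yellow (335,190), yellow (408,160) and orange (415,190). The other things it could be taken for are the paddle (382,213) and the reamer (387,245). I choose the grey one and will check it in a crop.

```bash
cat > h.py <<'E'
import numpy as np, cv2
from cell import *
from scipy.optimize import least_squares
def D(p): return np.array([p['k1'],0,0,0,0.])
def proj(p,X):
    X=np.atleast_2d(np.asarray(X,float))
    r,_=cv2.Rodrigues(p['R']); return cv2.projectPoints(X,r,p['t'],p['camera_matrix'],D(p))[0][:,0]
def ray(p,uv):
    u=cv2.undistortPoints(np.array([[uv]],float),p['camera_matrix'],D(p))[0,0]
    return -p['R'].T@p['t'], p['R'].T@np.array([u[0],u[1],1])
def onz(p,uv,z):
    c,d=ray(p,uv); return c+d*(z-c[2])/d[2]
def tri(obs):
    A=np.zeros((3,3));b=np.zeros(3)
    for p,uv in obs:
        c,d=ray(p,uv);d=d/np.linalg.norm(d);M=np.eye(3)-np.outer(d,d);A+=M;b+=M@c
    X=np.linalg.solve(A,b)
    return X,[proj(p,X)[0]-uv for p,uv in obs]
def crop(img,x0,y0,x1,y1,s,name):
    cv2.imwrite(name,cv2.resize(img[y0:y1,x0:x1],None,fx=s,fy=s,interpolation=cv2.INTER_CUBIC))
E
python3 - <<'E'
from h import *
s=cv2.imread('pics/side0.png');t=cv2.imread('pics/top0.png')
a=cv2.resize(s[255:385,255:415],None,fx=5,fy=5,interpolation=cv2.INTER_CUBIC)[:600]
cv2.imwrite('pics/s_rack.png',a[:600,:800])
crop(t,340,140,440,280,4,'pics/t_rack.png')
crop(s,190,140,280,240,6,'pics/s_blk.png')
crop(t,140,220,260,310,6,'pics/t_blk.png')
E
```

```text
(no output)
```

View pics/s_rack.png

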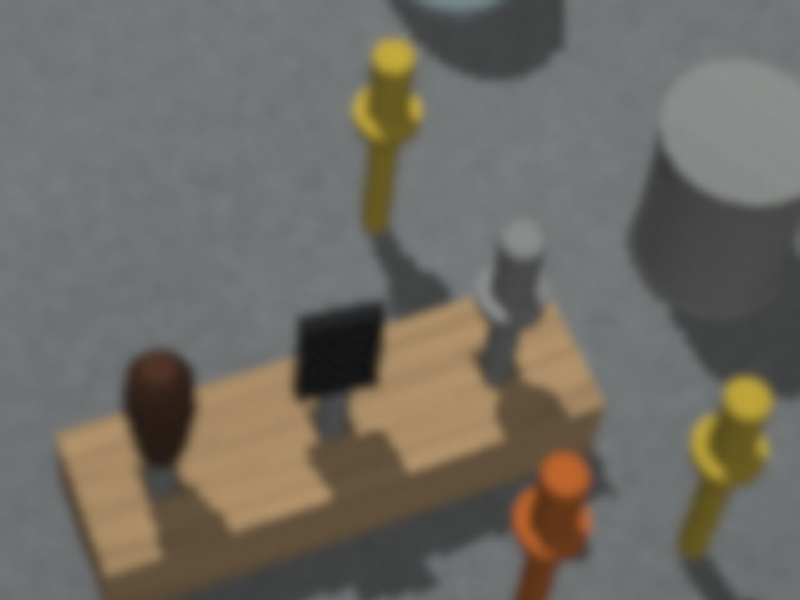

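View pics/t_rack.png

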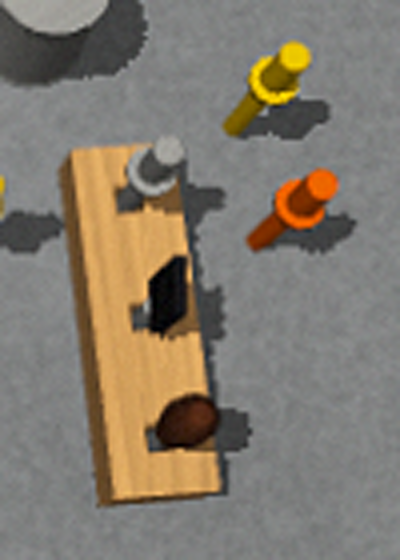

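View pics/s_blk.png

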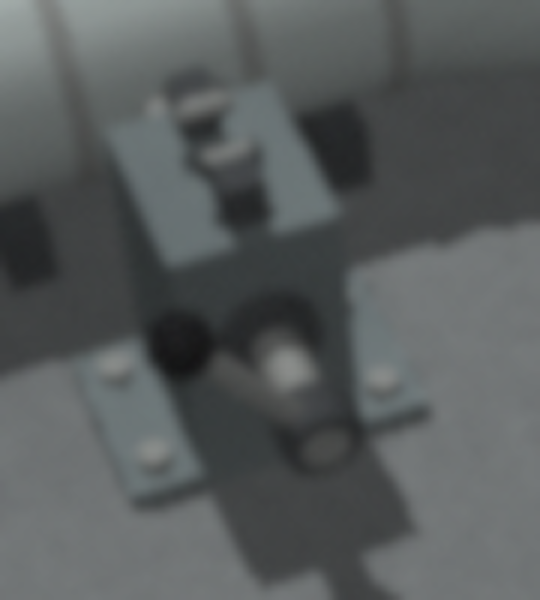

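View pics/t_blk.png

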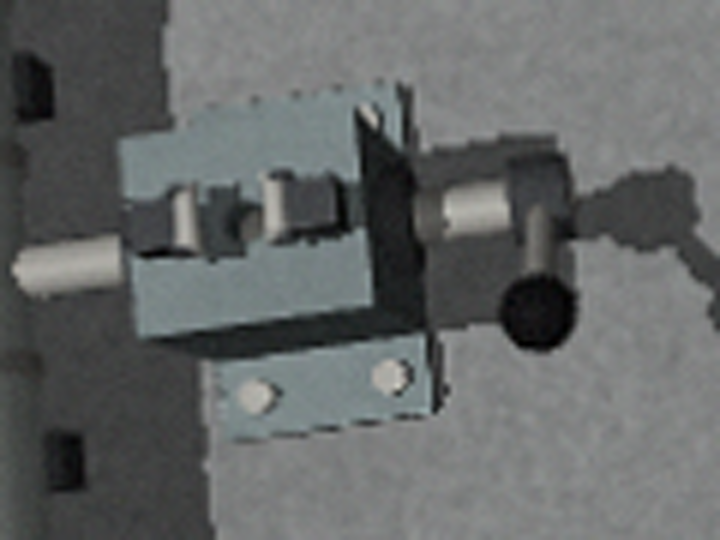

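The grey pin is confirmed: collar, round grip, grey steel, in the rack's far hole. Next I fit the poses.

```bash
cat > fit.py <<'E'
from h import *
S=camera_params('side');T=camera_params('top')
def o(c,x0,y0,s): return np.array([(c[0]+.5)/s-.5+x0,(c[1]+.5)/s-.5+y0])
sb=lambda *c:o(c,190,140,6); tb=lambda *c:o(c,140,220,6); sr=lambda *c:o(c,255,255,5); tr=lambda *c:o(c,340,140,4)
def fit(obs,x0):
    def X(v,l): c,s=np.cos(v[2]),np.sin(v[2]); return [v[0]+c*l[0]-s*l[1],v[1]+s*l[0]+c*l[1],l[2]]
    f=lambda v:np.concatenate([proj(p,X(v,l))[0]-uv for p,uv,l in obs])
    r=least_squares(f,x0,loss='soft_l1');return r.x,f(r.x).reshape(-1,2).round(1)
if __name__=='__main__':
    blk=[(S,sb(108,132),(-.032,.038,.12)),(S,sb(272,82),(.032,.038,.12)),(S,sb(342,213),(.032,-.038,.12)),(S,sb(170,268),(-.032,-.038,.12)),
     (T,tb(118,140),(.032,.038,.12)),(T,tb(358,110),(.032,-.038,.12)),(T,tb(372,305),(-.032,-.038,.12)),(T,tb(138,338),(-.032,.038,.12))]
    g=onz(T,tb(245,225),.12)
    for nm,b in(('S',blk[:4]),('T',blk[4:]),('both',blk)):
        v,r=fit(b,[g[0],g[1],0]);print(nm,v[:2],np.degrees(v[2]),r.tolist())
    X,e=tri([(S,sr(522,240)),(T,tr(168,151))]);print('pintop',X,e)
    X,e=tri([(S,sb(181,343)),(T,tb(538,313))]);print('knob',X,e)
    rk=[(S,sr(57,438),(-.095,.028,.04)),(S,sr(105,578),(-.095,-.028,.04)),(S,sr(603,403),(.095,-.028,.04)),
     (T,tr(72,150),(.095,.028,.04)),(T,tr(183,147),(.095,-.028,.04)),(T,tr(220,490),(-.095,-.028,.04)),(T,tr(112,500),(-.095,.028,.04))]
    for nm,b in(('S',rk[:3]),('T',rk[3:]),('both',rk)):
        v,r=fit(b,[X[0],X[1]-.3,0.1]);print('rack',nm,v[:2],np.degrees(v[2]),r.tolist())
        c,s=np.cos(v[2]),np.sin(v[2]);print('hole',v[0]+.065*c,v[1]+.065*s)
    for n,uvs,uvt in(('yel1',(394,55),None),('yel2',(748,398),(294,56)),('or',(566,475),(320,186))):
        if uvt: print(n,tri([(S,sr(*uvs)),(T,tr(*uvt))])[0])
    print('yel1',tri([(S,sr(394,55)),(T,(335,186.5))])[0], 'tin',onz(T,(353,134),.085),'jar',onz(T,(279,152),.075))
E
python3 fit.py
```

```text
S [0.53079345 0.11508268] -1.7006770383325114 [[-0.4, -0.3], [0.0, -0.1], [0.3, 0.4], [0.1, 0.0]]
T [0.52965379 0.11626885] -2.109028742451526 [[0.3, -0.2], [-0.5, -0.3], [0.5, 0.4], [-0.3, 0.1]]
both [0.53020545 0.11586116] -1.9023616074690939 [[-0.7, -0.5], [-0.3, -0.2], [-0.2, 0.3], [-0.4, -0.2], [0.5, -0.4], [-0.4, -0.7], [0.7, 0.0], [-0.0, -0.2]]
pintop [ 0.61597877 -0.2932283   0.12800038] [array([-0.25364404,  0.10348826]), array([ 0.00212547, -0.23484412])]
knob [0.48478865 0.02754791 0.13709608] [array([-0.22590433,  0.06599433]), array([-0.00628115, -0.25406066])]
rack S [ 0.55144841 -0.28744831] -5.013581192613999 [[-0.5, -0.2], [0.2, 0.1], [0.2, 0.0]]
hole 0.6161997231934488 -0.2931287814419159
rack T [ 0.55016613 -0.28803302] -6.601312033567479 [[1.1, -0.1], [-1.3, -0.6], [-0.3, 0.8], [0.3, -0.0]]
hole 0.6147351902277657 -0.2955054159700567
rack both [ 0.55095339 -0.28768992] -5.635138819271281 [[-0.7, -0.5], [-0.3, -0.1], [0.1, 0.8], [0.2, -0.1], [-2.3, -1.1], [0.2, 0.1], [0.8, -0.2]]
hole 0.6156392679258357 -0.2940724758850668
yel2 [ 0.65636951 -0.37160356  0.11891219]
or [ 0.58886538 -0.36843049  0.11688989]
yel1 [ 0.61727447 -0.20127997  0.11537269] tin [ 0.73076334 -0.26860483  0.085     ] jar [ 0.72101864 -0.10781058  0.075     ]
```

```bash
cat >> h.py <<'E'
from scipy.spatial.transform import Rotation as Ro
def shift(*targets,yaw=None):
    o=get_obs();R=Ro.from_euler('xyz',o['tool_rot'],degrees=True).as_matrix()
    for t in targets: print('shift',(R.T@(np.array(t)-o['tool_pos'])).round(4))
    if yaw is not None: print('twist',np.radians((o['tool_rot'][2]-yaw+180)%360-180).round(4))
E
python3 -c "
from h import *
shift([.56,.2,.22],[.616,-.294,.22],[.616,-.294,.17],yaw=88.1)"
```

```text
shift [-0.4459 -0.2562  0.0021]
shift [-0.6811 -0.6943  0.0028]
shift [-0.6811 -0.6942  0.0528]
twist 1.2242
```

```bash
python3 -m handwheel '[[0.04,-0.446,-0.256,0,1.224],[0.04,-0.446,-0.256,0,1.224],[0.04,-0.446,-0.256,0,1.224],[0.04,-0.446,-0.256,0,1.224],[0.04,-0.446,-0.256,0,1.224],[0.04,-0.446,-0.256,0,1.224],[0.04,-0.446,-0.256,0,1.224],[0.04,-0.446,-0.256,0,1.224],[0.04,-0.446,-0.256,0,1.224],[0.04,-0.446,-0.256,0,1.224],[0.04,-0.681,-0.694,0.003,1.224],[0.04,-0.681,-0.694,0.003,1.224],[0.04,-0.681,-0.694,0.003,1.224],[0.04,-0.681,-0.694,0.003,1.224],[0.04,-0.681,-0.694,0.003,1.224],[0.04,-0.681,-0.694,0.003,1.224],[0.04,-0.681,-0.694,0.003,1.224],[0.04,-0.681,-0.694,0.003,1.224],[0.04,-0.681,-0.694,0.003,1.224],[0.04,-0.681,-0.694,0.003,1.224]]' 20
python3 -c "
from h import *
shift([.616,-.294,.17],[.616,-.294,.098],yaw=88.1)
cv2.imwrite('pics/w1.png',read_camera('wrist'))
cv2.imwrite('pics/t1.png',read_camera('top'))"
```

```text
time_s: 2.15
tool_pos: [0.6151, -0.2857, 0.2193]
tool_rot: [-180.0, -0.0, 88.2]
force: [-0.2, -0.1, -0.4]
grip_width: 0.0398
shift [-0.0083  0.0012  0.0493]
shift [-0.0083  0.0012  0.1213]
twist 0.0009
```

View pics/w1.png

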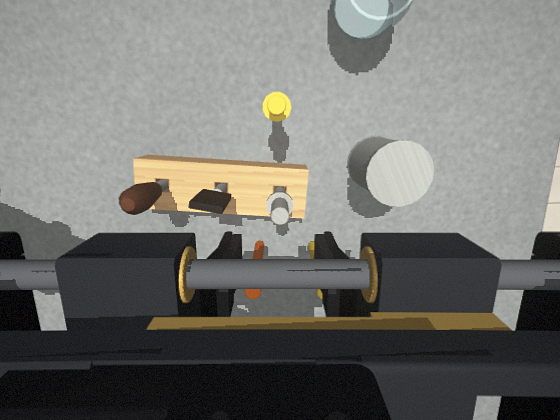

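View pics/t1.png

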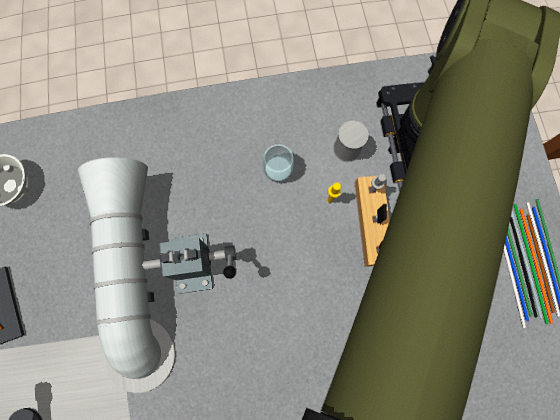

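```bash
python3 -c "
from h import *
p=camera_params('wrist')
print(onz(p,(280,211),.130), onz(p,(280,199),.094+0.0), get_obs()['tool_pos'])
crop(cv2.imread('pics/w1.png'),230,170,330,240,6,'pics/w1c.png')"
```

```text
[ 0.61301543 -0.2989966   0.13      ] [ 0.6132102  -0.29801518  0.094     ] [ 0.61165532 -0.29435654  0.21869949]
```

View pics/w1c.png

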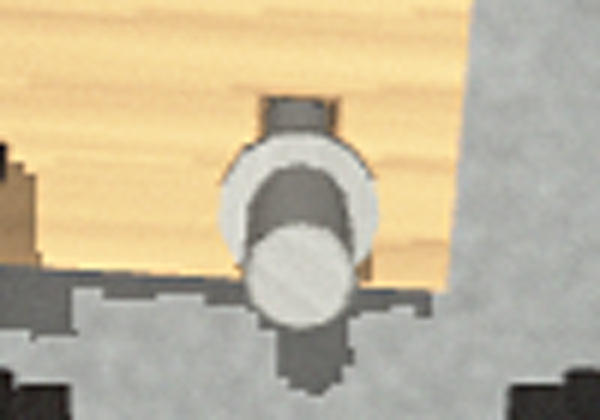

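```bash
python3 -c "
from h import *
shift([.616,-.293,.15],yaw=88.1)"
```

```text
shift [0.002  0.0045 0.0687]
twist -0.0118
```

```bash
python3 -m handwheel '[[0.04,0.001,0.0025,0.03,0],[0.04,0.001,0.0025,0.06,0],[0.04,0.001,0.0025,0.06,0],[0.04,0.001,0.0025,0.06,0],[0.04,0.001,0.0025,0.06,0]]'
python3 -c "
from h import *
o=get_obs();p=camera_params('wrist');im=read_camera('wrist');cv2.imwrite('pics/w2.png',im)
print(o['tool_pos'],o['tool_rot'],o['time_s']); import pickle; pickle.dump(p,open('w2.pkl','wb'))
crop(im,200,130,360,250,5,'pics/w2c.png')"
```

```text
time_s: 2.75
tool_pos: [0.6184, -0.2836, 0.1616]
tool_rot: [179.9, 0.1, 88.1]
force: [0.2, 0.4, 0.2]
grip_width: 0.0401
[ 0.6184247  -0.28364917  0.16156034] [1.79858043e+02 5.39669502e-02 8.81194553e+01] 2.75
```

View pics/w2c.png

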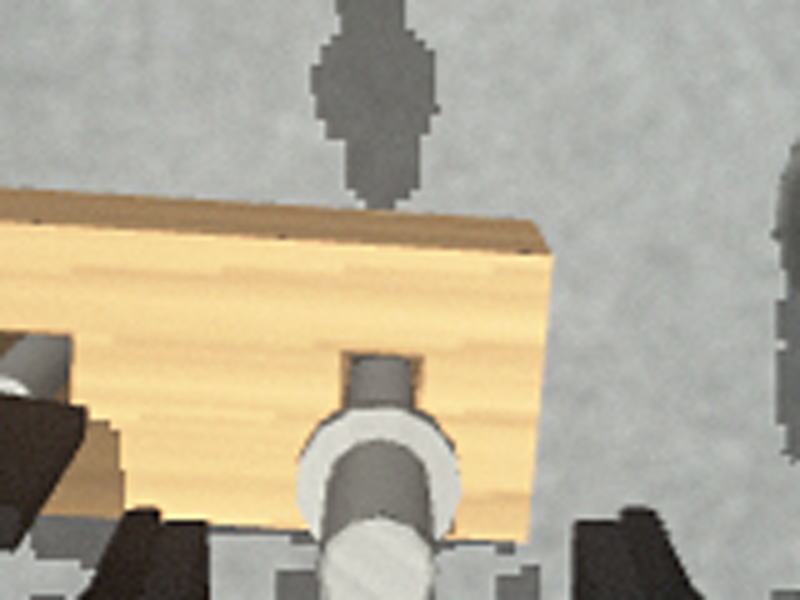

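```bash
python3 -c "
from h import *
o=get_obs();print(o['tool_pos'],o['tool_rot'],o['joint_velocities'].round(2),o['time_s'])
import pickle;p=pickle.load(open('w2.pkl','rb'))
uv=(200+376/5,130+573/5);print(onz(p,uv,.13))
c=lambda u,v:(200+u/5,130+v/5)
print(onz(p,c(551,254),.04),onz(p,c(525,543),.04))
q=proj(p,[[.616,-.293,.13]]);print(q)
"
python3 -m handwheel '[[0.04,0,0,0,0],[0.04,0,0,0,0],[0.04,0,0,0,0]]'
```

```text
[ 0.61853417 -0.28371431  0.16176807] [1.79827458e+02 5.66165417e-02 8.81192066e+01] [-0.01 -0.17  0.08  0.08 -0.02 -0.15  0.11] 2.8
[ 0.61641173 -0.29393637  0.13      ]
[ 0.64868329 -0.26963682  0.04      ] [ 0.64339277 -0.32566525  0.04      ]
[[274.52246083 243.28471339]]
time_s: 3.1
tool_pos: [0.6178, -0.2833, 0.1602]
tool_rot: [180.0, 0.0, 88.1]
force: [0.1, -0.3, -0.9]
grip_width: 0.0399
```

```bash
python3 -m handwheel '[[0.04,-0.0105,-0.001,0.01,0],[0.04,-0.0105,-0.001,0.03,0],[0.04,-0.0105,-0.001,0.05,0],[0.04,-0.0105,-0.001,0.061,0],[0.04,-0.0105,-0.001,0.061,0],[0.04,-0.0105,-0.001,0.061,0],[0.04,-0.0105,-0.001,0.061,0]]' 25
python3 -c "
from h import *
im=read_camera('wrist');cv2.imwrite('pics/w3.png',im)
crop(read_camera('side'),310,260,420,360,6,'pics/s3c.png')"
```

```text
time_s: 3.8
tool_pos: [0.6169, -0.2943, 0.0998]
tool_rot: [179.9, 0.0, 88.1]
force: [0.1, 0.8, 0.7]
grip_width: 0.04
```

View pics/w3.png

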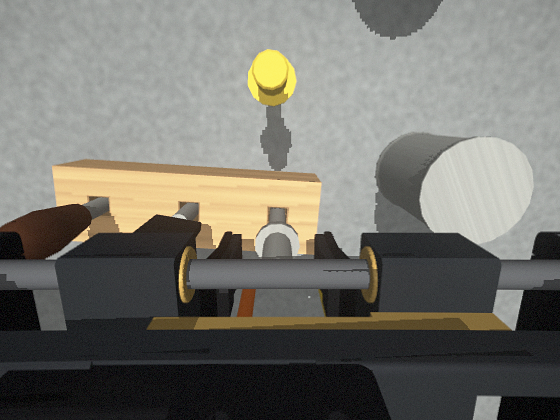

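View pics/s3c.png

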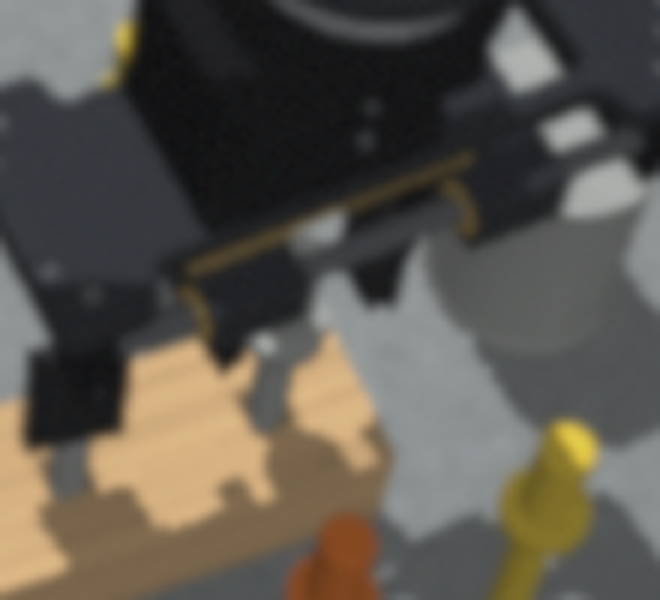

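The pin's collar is at (277,238) in the wrist picture, centred between the fingers. I close on it and lift.

```bash
python3 -m handwheel '[[0.012,0,0,0,0],[0.012,0,0,0,0],[0.012,0,0,0,0],[0.012,0,0,0,0],[0.012,0,0,0,0],[0.012,0,0,0,0]]' 30
python3 -m handwheel '[[0.012,0,0,-0.02,0],[0.012,0,0,-0.05,0],[0.012,0,0,-0.09,0],[0.012,0,0,-0.13,0],[0.012,0,0,-0.13,0],[0.012,0,0,-0.13,0]]'
python3 -c "
from h import *
shift([.53,.116,.23],yaw=88.1)
im=read_camera('side');cv2.imwrite('pics/s4.png',im)"
```

```text
time_s: 4.5
tool_pos: [0.6163, -0.2937, 0.0987]
tool_rot: [180.0, 0.0, 88.1]
force: [0.8, 0.2, 0.9]
grip_width: 0.0147
time_s: 5.1
tool_pos: [0.6166, -0.2941, 0.2296]
tool_rot: [179.9, 0.0, 88.1]
force: [0.6, -0.1, -1.5]
grip_width: 0.0148
shift [ 0.407  -0.1001 -0.0008]
twist 0.0001
```

View pics/s4.png

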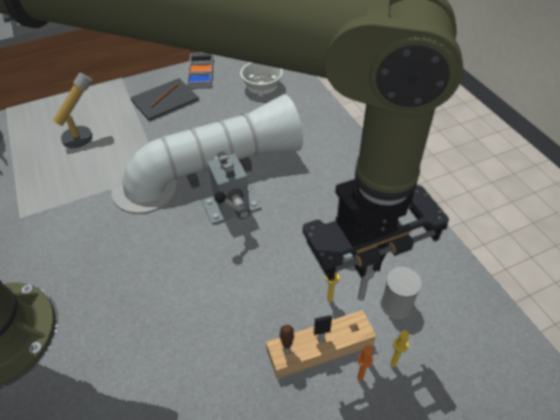

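```bash
python3 -m handwheel '[[0.012,0.0,0,-0.03,0],[0.012,0.407,-0.1,-0.03,0],[0.012,0.407,-0.1,-0.03,0],[0.012,0.407,-0.1,-0.03,0],[0.012,0.407,-0.1,-0.03,0],[0.012,0.407,-0.1,-0.03,0],[0.012,0.407,-0.1,-0.03,0],[0.012,0.407,-0.1,-0.03,0],[0.012,0.407,-0.1,-0.03,0],[0.012,0.407,-0.1,-0.03,0],[0.012,0.407,-0.1,-0.03,0],[0.012,0.407,-0.1,-0.03,0],[0.012,0.407,-0.1,-0.03,0],[0.012,0.407,-0.1,-0.03,0]]'
python3 -c "
from h import *
o=get_obs();p=camera_params('wrist');im=read_camera('wrist');cv2.imwrite('pics/w5.png',im)
import pickle; pickle.dump(p,open('w5.pkl','wb'));print(o['tool_pos'])
im=read_camera('side');cv2.imwrite('pics/s5.png',im);crop(im,180,80,290,180,6,'pics/s5c.png')
im=read_camera('top');cv2.imwrite('pics/t5.png',im);crop(im,140,200,260,290,6,'pics/t5c.png');print(get_obs()['tool_pos'])"
```

```text
time_s: 6.55
tool_pos: [0.5299, 0.1144, 0.2583]
tool_rot: [-180.0, 0.0, 87.9]
force: [-0.2, -0.3, -1.4]
grip_width: 0.0148
[0.52993236 0.11443327 0.25825289]
[0.5299199  0.11531832 0.25860264]
```

View pics/w5.png

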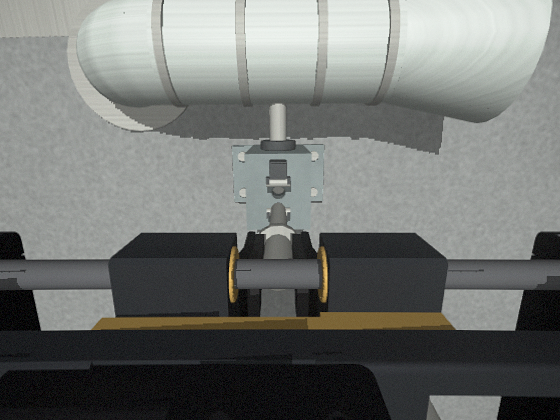

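View pics/s5c.png

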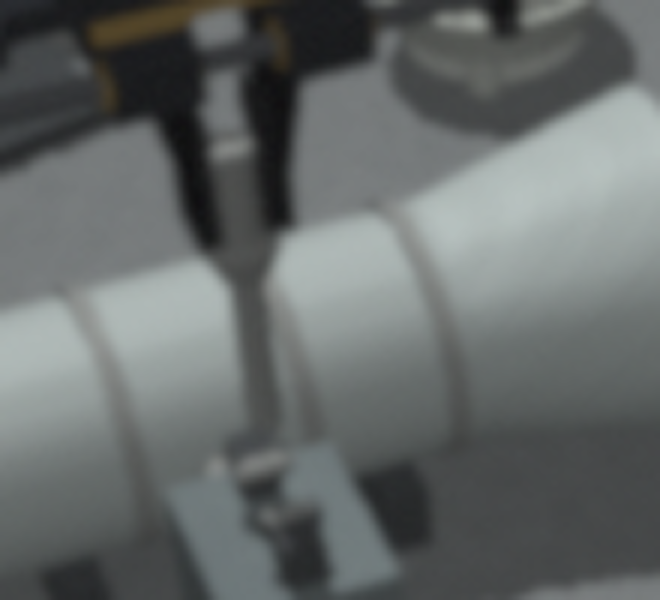

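View pics/t5.png

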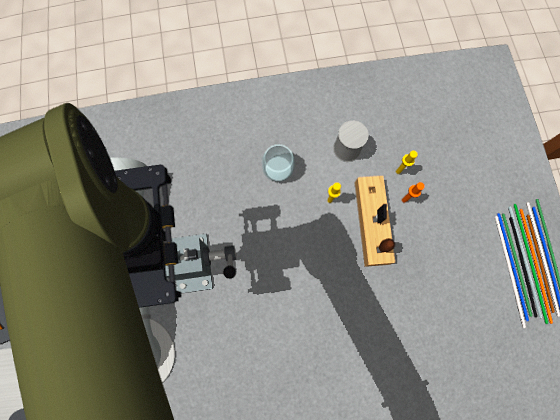

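```bash
python3 -c "
from h import *
import pickle;p=pickle.load(open('w5.pkl','rb'))
S=camera_params('side')
x,y=.5300,.1148
for z in (.17,.18,.2): print('side',(proj(S,[[x,y,z]])[0]-[180,80])*6)
print('bore', (proj(S,[[.5302,.1159,.12]])[0]-[180,80])*6)
im=cv2.imread('pics/w5.png');crop(im,220,130,340,220,6,'pics/w5c.png')
for X in([.5302,.1159,.12],[.5299,.1144,.1696],[.5299,.1144,.1896]): print((proj(p,[X])[0]-[220,130])*6)
"
```

```text
side [264.0028148  426.11680365]
side [260.98029597 404.27657926]
side [254.80317142 359.60703155]
bore [277.94147711 528.53377492]
[348.70210097 367.89978271]
[347.16510627 457.95353038]
[347.15725141 499.79016715]
```

View pics/w5c.png

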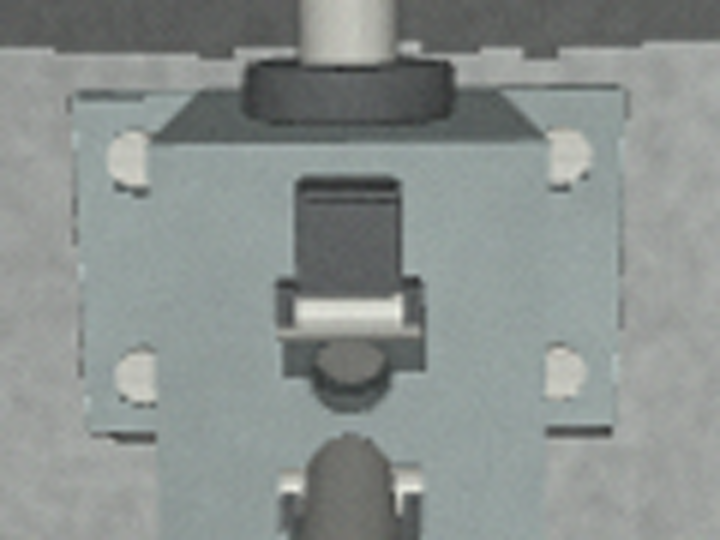

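```bash
python3 -c "
from h import *
import pickle;p=pickle.load(open('w5.pkl','rb'))
a=np.linspace(0,2*np.pi,73)
def bb(x,y,z,r):
    X=np.c_[x+r*np.cos(a),y+r*np.sin(a),0*a+z];q=(proj(p,X)-[219.58,129.58])*6;return q.min(0).round(1),q.max(0).round(1)
print('bore',bb(.5302,.1159,.12,.0065))
t=np.radians(-1.9)
for l in((.032,.038),(-.032,.038)):
    print('corner',(proj(p,[[.5302+l[0]*np.cos(t)-l[1]*np.sin(t),.1159+l[0]*np.sin(t)+l[1]*np.cos(t),.12]])[0]-[219.58,129.58])*6)
# nose
c=np.array([.5299,.1144,.1696+.006]);u=np.random.default_rng(0).normal(size=(4000,3));u/=np.linalg.norm(u,axis=1)[:,None]
q=(proj(p,c+.006*u)-[219.58,129.58])*6;print('nose',q.min(0),q.max(0))
S=camera_params('side');q=(proj(S,c+[0,0.0005,0]+.006*u)-[179.58,79.58])*6;print('nose side',q.min(0),q.max(0))
print(get_obs()['tool_pos'],get_obs()['tool_rot'])
"
```

```text
bore (array([311.2, 331.1]), array([391.3, 409.3]))
corner [554.58369938 133.63009501]
corner [147.01049351 134.52194533]
nose [304.89833968 427.58250603] [394.43217442 517.15302186]
nose side [246.86272459 398.75225291] [282.0477531  433.95906399]
[0.5299199  0.11531832 0.25860264] [1.79996516e+02 1.59213502e-05 8.80026350e+01]
```

```bash
python3 -c "
from h import *
im=cv2.imread('pics/w5.png').astype(int)
print(im[160,240:262].tolist()); print(im[160,304:320].tolist())
print('bore row', im[193,266:292].sum(1).tolist())
print('nose row', im[214,266:292].sum(1).tolist())
print('bore col', im[180:212,278].sum(1).tolist())
"
```

```text
[[150, 155, 154], [181, 189, 189], [184, 192, 193], [182, 191, 191], [171, 177, 170], [156, 157, 150], [154, 155, 145], [154, 157, 148], [155, 158, 146], [159, 163, 149], [154, 153, 144], [159, 160, 149], [164, 166, 153], [158, 163, 150], [155, 156, 147], [158, 159, 148], [154, 155, 143], [154, 157, 147], [156, 156, 145], [158, 160, 150], [155, 159, 147], [154, 158, 148]]
[[158, 161, 149], [159, 160, 150], [157, 159, 147], [156, 158, 148], [149, 151, 140], [158, 160, 148], [156, 156, 144], [147, 150, 141], [157, 160, 158], [160, 164, 162], [135, 140, 138], [164, 171, 164], [157, 158, 147], [154, 157, 145], [155, 156, 146], [153, 155, 145]]
bore row [467, 461, 475, 477, 443, 360, 226, 172, 214, 212, 288, 294, 326, 304, 269, 207, 176, 184, 222, 400, 477, 473, 460, 463, 464, 462]
nose row [386, 279, 275, 321, 313, 270, 292, 320, 333, 332, 328, 343, 344, 340, 326, 336, 320, 309, 279, 250, 499, 332, 262, 264, 395, 460]
bore col [588, 634, 630, 550, 509, 453, 334, 342, 338, 353, 342, 350, 338, 326, 197, 201, 290, 276, 291, 462, 458, 459, 356, 335, 341, 338, 345, 338, 343, 343, 339, 341]
```

```bash
python3 -m handwheel '[[0.012,0.0005,0.0003,0.01,0],[0.012,0.0005,0.0003,0.02,0],[0.012,0.0005,0.0003,0.03,0],[0.012,0.0005,0.0003,0.04,0],[0.012,0.0005,0.0003,0.044,0],[0.012,0.0005,0.0003,0.044,0]]'
python3 -c "
from h import *
p=camera_params('wrist');im=read_camera('wrist');cv2.imwrite('pics/w6.png',im);crop(im,220,130,340,220,6,'pics/w6c.png')
im=read_camera('side');crop(im,180,100,290,200,6,'pics/s6c.png')"
```

```text
time_s: 7.3
tool_pos: [0.5295, 0.1167, 0.2136]
tool_rot: [-179.9, 0.0, 88.1]
force: [0.3, 0.5, -0.2]
grip_width: 0.0152
```

View pics/w6c.png

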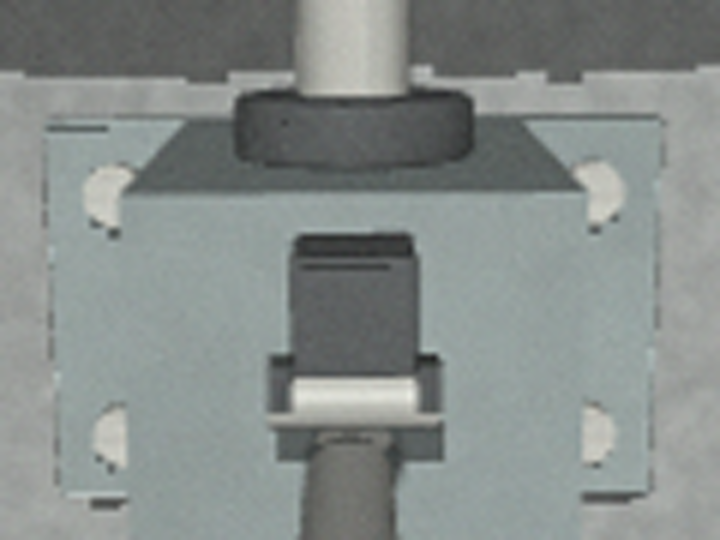

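View pics/s6c.png

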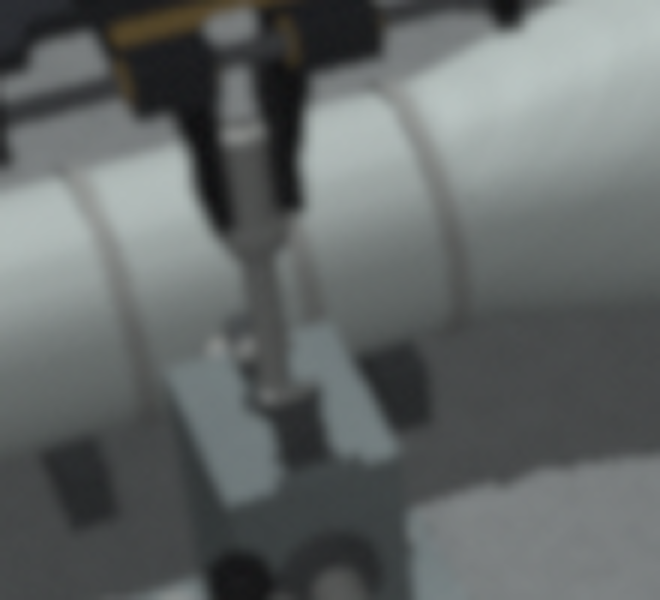

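```bash
python3 -c "
from h import *
o=get_obs();print(o['tool_pos'],o['force'],o['tool_rot'])"
python3 -m handwheel '[[0.012,0,0,0.003,0],[0.012,0,0,0.006,0],[0.012,0,0,0.009,0],[0.012,0,0,0.012,0],[0.012,0,0,0.012,0]]'
```

```text
[0.53015949 0.11688405 0.21477538] [ 0.37367548 -0.97735675 -0.36129557] [ 1.79981813e+02 -4.44754555e-03  8.81133678e+01]
time_s: 7.9
tool_pos: [0.5298, 0.1166, 0.2021]
tool_rot: [-180.0, 0.0, 88.1]
force: [-0.5, 0.1, -1.1]
grip_width: 0.0152
```

```bash
python3 -m handwheel '[[0.012,0,0,0.003,0],[0.012,0,0,0.006,0],[0.012,0,0,0.009,0],[0.012,0,0,0.012,0],[0.012,0,0,0.014,0],[0.012,0,0,0.014,0]]'
python3 -c "
from h import *
im=read_camera('wrist');crop(im,220,130,340,280,4,'pics/w7c.png')
im=read_camera('side');crop(im,180,100,290,200,6,'pics/s7c.png')
o=get_obs();print(o['tool_pos'],o['force'],o['tool_rot'])"
```

```text
time_s: 8.5
tool_pos: [0.5299, 0.1168, 0.1882]
tool_rot: [-180.0, 0.0, 88.1]
force: [-0.0, -0.5, -0.1]
grip_width: 0.015
[0.52995342 0.1168063  0.1885597 ] [ 1.03453698 -0.29904822 -0.71407506] [-1.79993013e+02  3.92588782e-03  8.81109589e+01]
```

View pics/s7c.png

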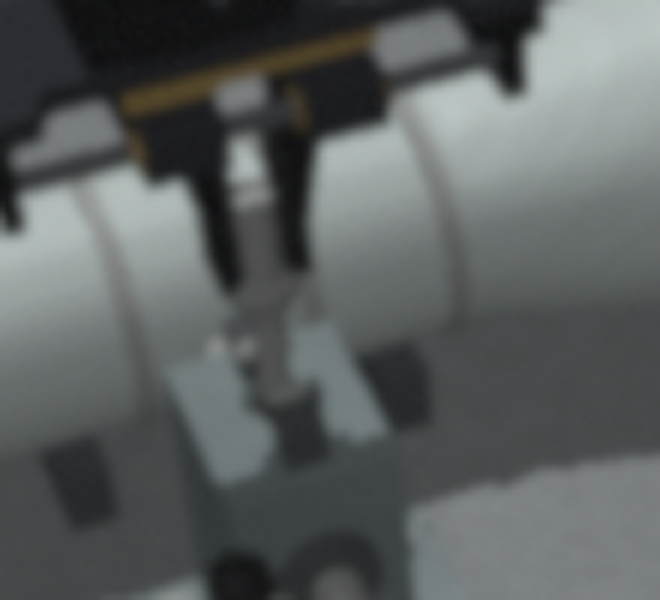

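```bash
python3 -m handwheel '[[0.012,0,0,0.001,0],[0.012,0,0,0.002,0],[0.012,0,0,0.003,0],[0.012,0,0,0.0035,0],[0.012,0,0,0.0035,0]]'
python3 -m handwheel '[[0.035,0,0,0,0],[0.035,0,0,0,0],[0.035,0,0,0,0]]'
python3 -c "
from h import *
im=read_camera('wrist');crop(im,200,130,350,280,4,'pics/w8c.png')
im=read_camera('side');crop(im,180,100,290,200,6,'pics/s8c.png')"
```

```text
time_s: 9.1
tool_pos: [0.53, 0.1168, 0.185]
tool_rot: [180.0, 0.0, 88.1]
force: [0.2, -0.3, -1.1]
grip_width: 0.0152
time_s: 9.4
tool_pos: [0.5301, 0.1171, 0.1853]
tool_rot: [180.0, -0.0, 88.1]
force: [-0.3, -0.6, -0.6]
grip_width: 0.0303
```

View pics/s8c.png

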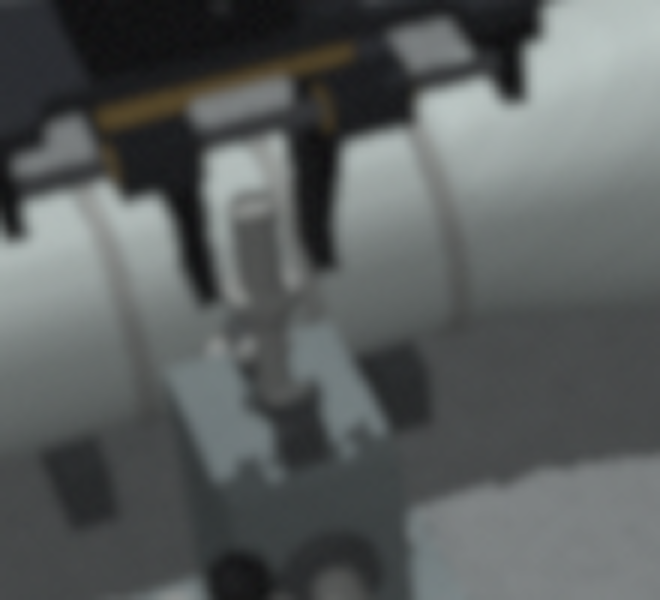

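View pics/w8c.png

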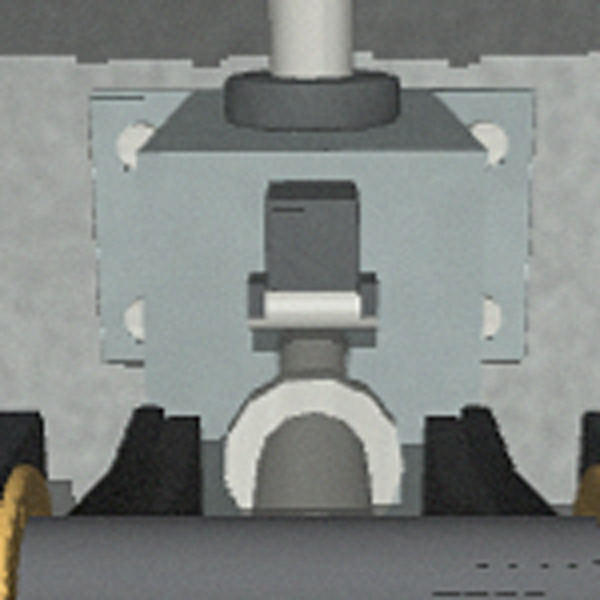

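```bash
python3 -m handwheel '[[0.035,0,0,-0.01,0],[0.035,0,0,-0.03,0],[0.035,0,0,-0.06,0],[0.05,-0.03,-0.015,-0.06,0],[0.05,-0.06,-0.03,-0.06,0],[0.05,-0.09,-0.041,-0.06,0],[0.05,-0.09,-0.041,-0.06,0],[0.05,-0.09,-0.041,-0.06,0]]'
python3 -c "
from h import *
p=camera_params('wrist');o=get_obs();print(-p['R'].T@p['t']-o['tool_pos'])
import pickle; pickle.dump(p,open('w9.pkl','wb'))
im=read_camera('wrist');cv2.imwrite('pics/w9.png',im)
im=read_camera('side');crop(im,150,80,290,220,4,'pics/s9c.png')
shift([.489,.0265,.17],[.489,.0265,.128],yaw=88.1)"
```

```text
time_s: 10.3
tool_pos: [0.4863, 0.028, 0.2462]
tool_rot: [179.9, -0.1, 88.0]
force: [-0.0, 0.7, 0.1]
grip_width: 0.0497
[0.00192609 0.06821103 0.16080789]
shift [-0.0029  0.0026  0.0756]
shift [-0.0029  0.0026  0.1176]
twist 0.0015
```

View pics/w9.png

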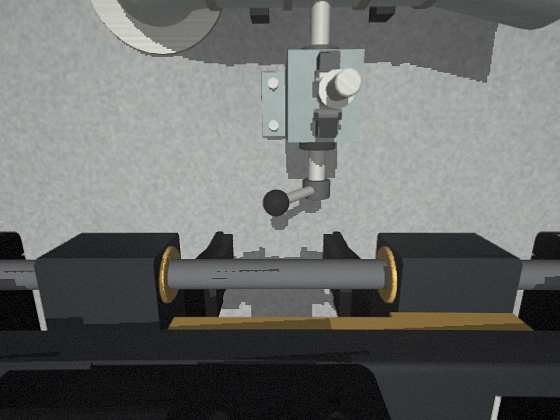

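View pics/s9c.png

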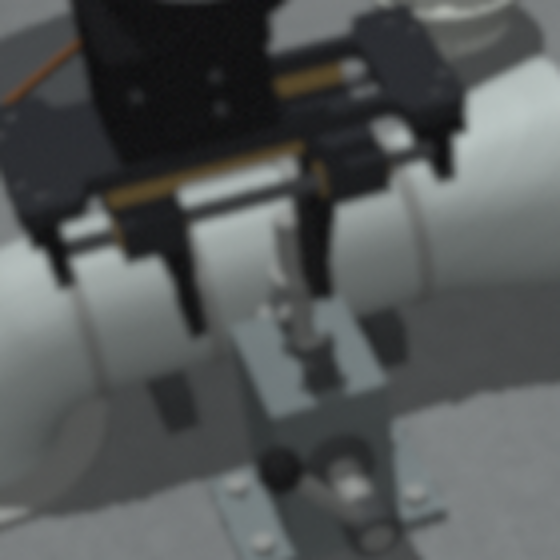

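```bash
python3 -c "
from h import *
import pickle;p=pickle.load(open('w9.pkl','rb'))
print(onz(p,(276,203),.137)); print(onz(p,(347,82),.215))"
python3 -m handwheel '[[0.05,-0.0025,0.0025,0.03,0],[0.05,-0.0025,0.0025,0.06,0],[0.05,-0.0025,0.0025,0.09,0],[0.05,-0.0025,0.0025,0.117,0],[0.05,-0.0025,0.0025,0.117,0],[0.05,-0.0025,0.0025,0.117,0]]'
python3 -c "
from h import *
im=read_camera('wrist');cv2.imwrite('pics/w10.png',im)
im=read_camera('side');crop(im,150,80,290,220,4,'pics/s10c.png')
shift([.489,.0265,.128],yaw=88.1)"
```

```text
[0.48477712 0.02568409 0.137     ]
[0.52885552 0.11610709 0.215     ]
time_s: 11.0
tool_pos: [0.4888, 0.0264, 0.1284]
tool_rot: [-180.0, 0.0, 88.2]
force: [1.1, -1.0, -0.0]
grip_width: 0.0498
shift [ 0.0002 -0.0009  0.0018]
twist 0.001
```

View pics/w10.png

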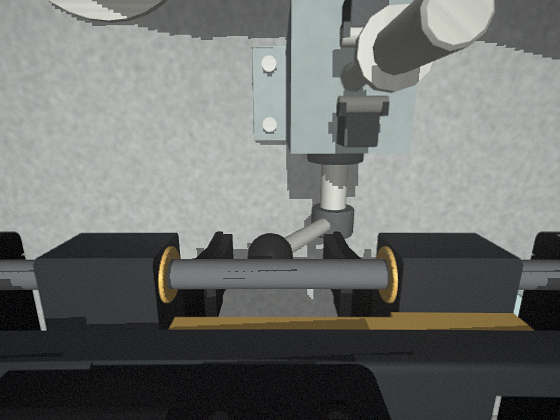

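View pics/s10c.png

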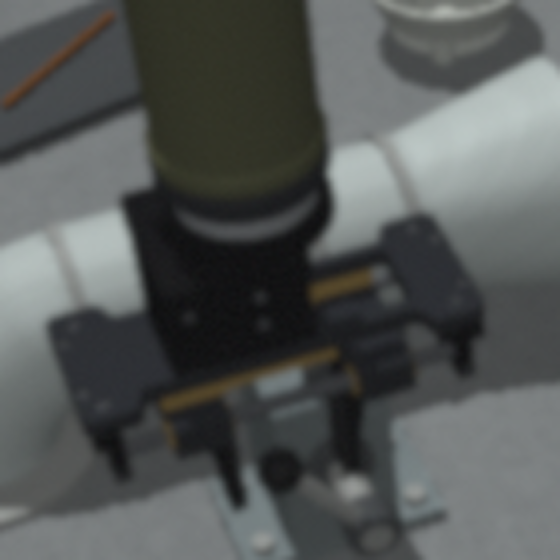

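```bash
python3 -m handwheel '[[0.05,0,0.004,0,0],[0.05,0,0.008,0,0],[0.05,0,0.0098,0,0],[0.05,0,0.0116,0,0],[0.05,0,0.0134,0,0],[0.05,0,0.0152,0,0],[0.05,0,0.017,0,0],[0.05,0,0.0188,0,0],[0.05,0,0.0206,0,0],[0.05,0,0.0224,0,0],[0.05,0,0.0242,0,0],[0.05,0,0.026,0,0],[0.05,0,0.0278,0,0],[0.05,0,0.0296,0,0],[0.05,0,0.0314,0,0],[0.05,0,0.0332,0,0],[0.05,0,0.035,0,0],[0.05,0,0.0368,0,0],[0.05,0,0.0386,0,0],[0.05,0,0.04,0,0]]'
python3 -c "
from h import *
o=get_obs();print(o['tool_pos'],o['force'])
im=read_camera('wrist');cv2.imwrite('pics/w11.png',im)
im=read_camera('side');crop(im,150,80,290,220,4,'pics/s11c.png')"
```

```text
time_s: 13.1
tool_pos: [0.5287, 0.0244, 0.1281]
tool_rot: [180.0, -0.0, 88.1]
force: [-1.1, 0.4, 0.1]
grip_width: 0.0496
[0.52867438 0.0243518  0.12811468] [-1.13354566  0.3848858   0.11279793]
```

View pics/w11.png

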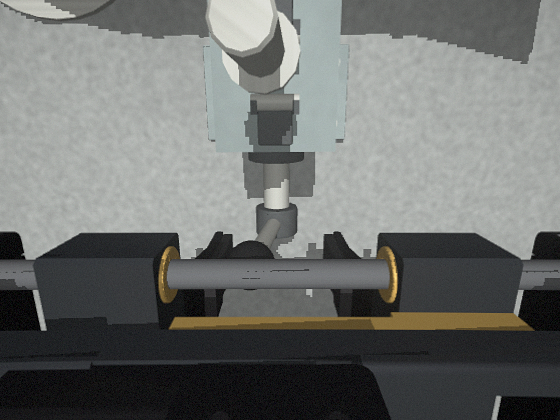

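View pics/s11c.png

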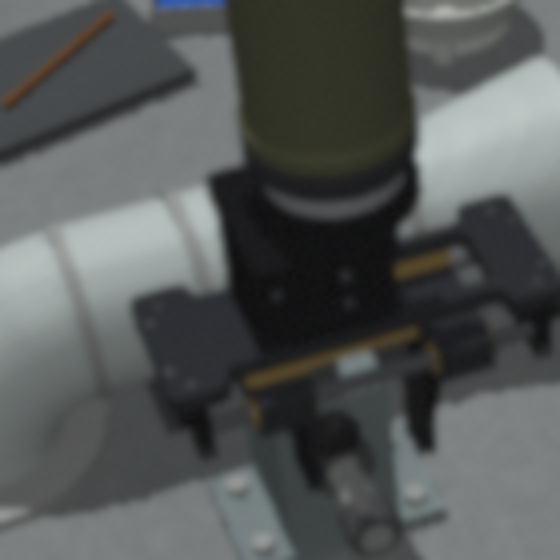

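```bash
cat > chk.py <<'E'
from h import *
import sys
o=get_obs();p=camera_params('wrist');im=read_camera('wrist')
for z in(.215,.187): print(z,proj(p,[[.5300,.1162,z]])[0].round())
print(o['time_s'],o['tool_pos'].round(4),o['force'].round(1))
cv2.imwrite('pics/'+sys.argv[1]+'.png',im[0:270,100:460])
E
python3 -m handwheel '[[0.05,0,0.001,0,0],[0.05,0,0.002,0,0],[0.05,0,0.003,0,0],[0.05,0,0.004,0,0],[0.05,0,0.005,0,0],[0.05,0,0.006,0,0],[0.05,0,0.007,0,0],[0.05,0,0.008,0,0]]'
python3 chk.py w12
```

```text
time_s: 14.0
tool_pos: [0.5366, 0.0241, 0.1281]
tool_rot: [180.0, -0.0, 88.1]
force: [-2.2, -0.3, 1.1]
grip_width: 0.0502
0.215 [232.   2.]
0.187 [246.  37.]
14.0 [0.5366 0.0241 0.1281] [-2.2 -0.3  1.1]
```

View pics/w12.png

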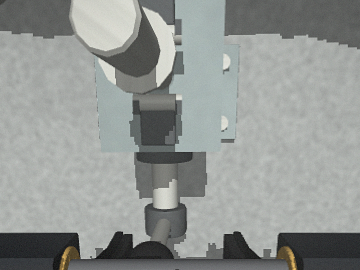

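```bash

python3 -m handwheel '[[0.05,0,0.001,0,0],[0.05,0,0.002,0,0],[0.05,0,0.003,0,0],[0.05,0,0.004,0,0],[0.05,0,0.005,0,0],[0.05,0,0.006,0,0],[0.05,0,0.007,0,0]]'
python3 chk.py w13
```

```text
time_s: 14.75
tool_pos: [0.5435, 0.0239, 0.1281]
tool_rot: [180.0, -0.0, 88.1]
force: [-1.4, 0.5, 0.1]
grip_width: 0.0496
0.215 [198.   2.]
0.187 [222.  37.]
14.75 [0.5435 0.0239 0.1281] [-1.4  0.5  0.1]
```

View pics/w13.png

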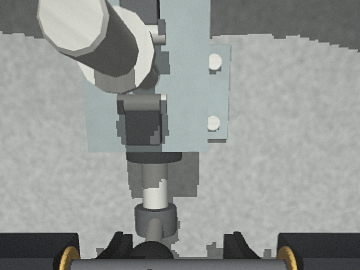

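```bash

python3 -m handwheel '[[0.05,0,0.001,0,0],[0.05,0,0.002,0,0],[0.05,0,0.003,0,0],[0.05,0,0.004,0,0],[0.05,0,0.005,0,0],[0.05,0,0.006,0,0],[0.05,0,0.007,0,0]]'
python3 chk.py w14
```

```text
time_s: 15.5
tool_pos: [0.5506, 0.0236, 0.1281]
tool_rot: [180.0, -0.0, 88.1]
force: [-1.6, 0.4, 1.4]
grip_width: 0.0501
0.215 [164.   2.]
0.187 [198.  37.]
15.5 [0.5506 0.0236 0.1281] [-1.6  0.4  1.4]
```

View pics/w14.png

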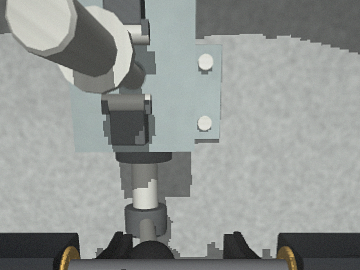

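```bash

python3 -m handwheel '[[0.05,0,0.001,0,0],[0.05,0,0.002,0,0],[0.05,0,0.003,0,0],[0.05,0,0.004,0,0],[0.05,0,0.005,0,0],[0.05,0,0.006,0,0],[0.05,0,0.007,0,0]]'
python3 chk.py w15
```

```text
time_s: 16.25
tool_pos: [0.5575, 0.0234, 0.128]
tool_rot: [-180.0, -0.0, 88.1]
force: [-1.0, 0.9, 0.5]
grip_width: 0.0499
0.215 [130.   2.]
0.187 [174.  37.]
16.25 [0.5575 0.0234 0.128 ] [-1.   0.9  0.5]
```

View pics/w15.png

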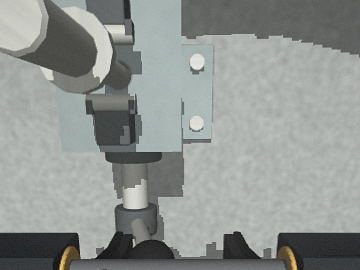

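```bash
sed -i 's/100:460/0:460/' chk.py
python3 -m handwheel '[[0.05,0,0.001,0,0],[0.05,0,0.002,0,0],[0.05,0,0.003,0,0],[0.05,0,0.004,0,0],[0.05,0,0.005,0,0],[0.05,0,0.006,0,0],[0.05,0,0.007,0,0]]'
python3 chk.py w16
```

```text
time_s: 17.0
tool_pos: [0.5646, 0.0231, 0.1281]
tool_rot: [180.0, -0.0, 88.1]
force: [-1.1, 0.4, -0.9]
grip_width: 0.0506
0.215 [96.  1.]
0.187 [150.  36.]
17.0 [0.5646 0.0231 0.1281] [-1.1  0.4 -0.9]
```

View pics/w16.png

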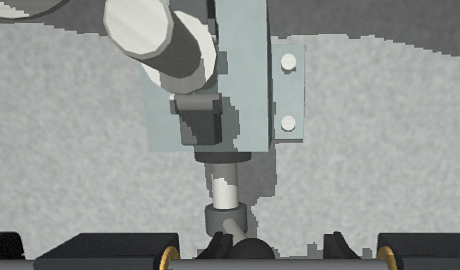

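```bash
python3 -c "
from h import *
S=camera_params('side');im=read_camera('side');cv2.imwrite('pics/s16.png',cv2.resize(im[80:230,150:350],None,fx=4,fy=4,interpolation=cv2.INTER_CUBIC))
for z in(.215,.187,.191,.163):print((proj(S,[[.5302,.1159,z]])[0]-[150,80])*4)"
```

```text
[286.32374711 215.40097872]
[292.18538414 257.78817498]
[291.36251317 251.84156163]
[297.02461409 292.73464729]
```

View pics/s16.png

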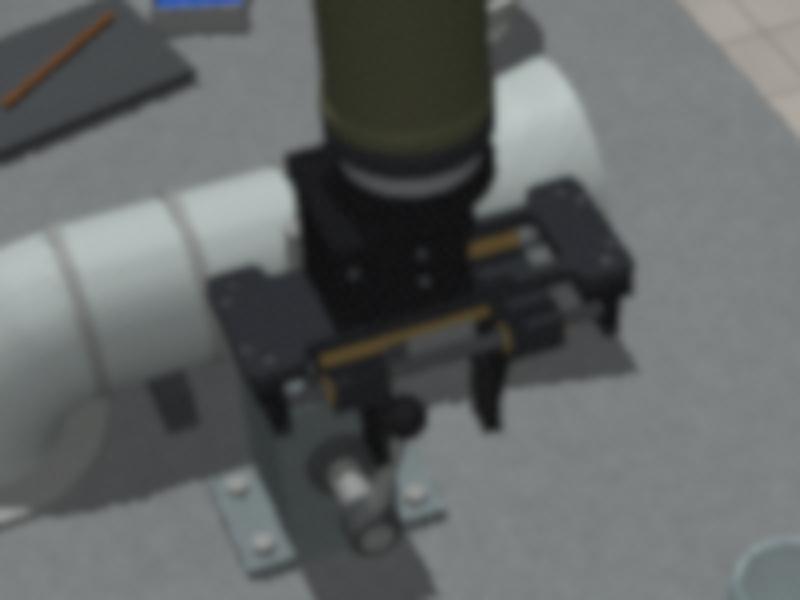

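```bash
python3 -c "
from h import *
p=camera_params('wrist')
print(get_obs()['time_s'])
for z in (.179,.150,.174,.145): print(z,proj(p,[[.5302,.1159,z]])[0])
im=cv2.imread('pics/w16.png');crop(im,90,0,290,150,4,'pics/w16c.png')"
```

```text
17.1
0.179 [159.89948012  43.97937006]
0.15 [185.78837089  60.77031455]
0.174 [165.35915155  47.52258128]
0.145 [189.14110074  62.94287953]
```

View pics/w16c.png

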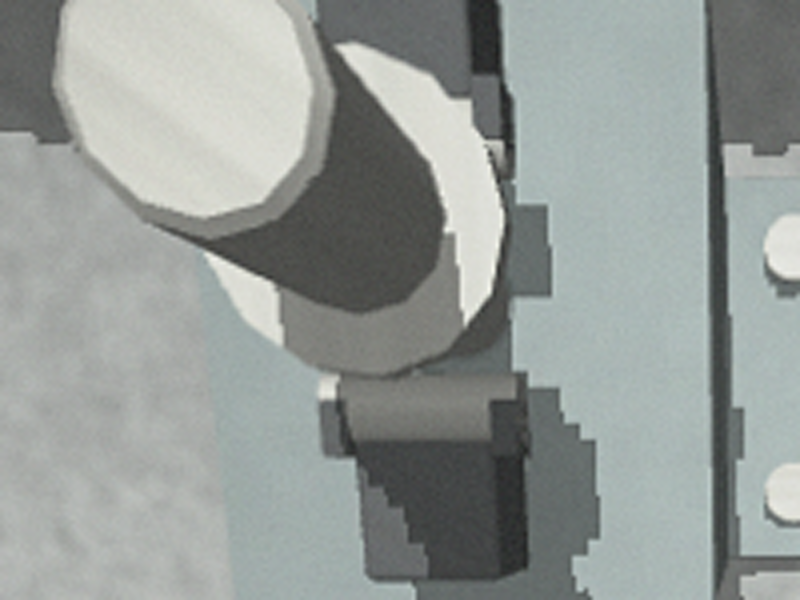

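```bash
python3 -c "
from h import *
p=camera_params('wrist')
a=np.linspace(0,2*np.pi,60)
im0=cv2.imread('pics/w16.png')
out=[]
for dz,col in((-.025,(0,0,255)),(-.054,(0,200,0))):
    im=cv2.resize(im0,None,fx=2,fy=2)
    for h,r in((.120,.008),(.084,.013),(.079,.013)):
        q=proj(p,np.c_[.5302+r*np.cos(a),.1159+r*np.sin(a),0*a+.12+dz+h])
        cv2.polylines(im,[(q*2+.5).astype(int)],True,col,1)
    out.append(im[:300,100:500])
cv2.imwrite('pics/ov16.png',np.hstack(out))"
```

```text
(no output)
```

View pics/ov16.png

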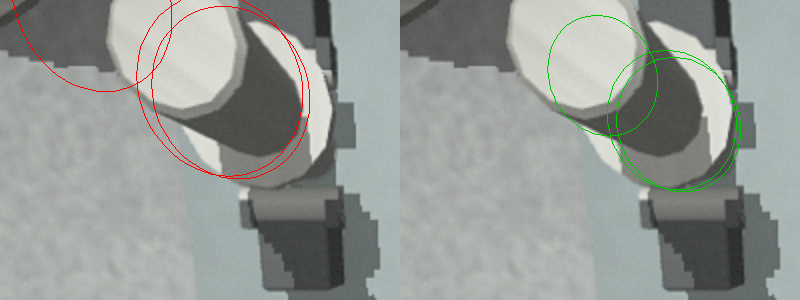

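```bash

python3 -m handwheel '[[0.05,0,-0.004,0,0],[0.05,0,-0.004,-0.02,0],[0.05,0,-0.004,-0.06,0],[0.05,0,-0.004,-0.1,0],[0.05,0,-0.004,-0.12,0],[0.05,0,-0.004,-0.12,0],[0.05,0,-0.004,-0.12,0]]'
python3 -c "
from h import *
o=get_obs();p=camera_params('wrist');im=read_camera('wrist');cv2.imwrite('pics/w17.png',im)
import pickle; pickle.dump(p,open('w17.pkl','wb'));print(o['tool_pos'],o['force'])
for z in(.215,.186): print(proj(p,[[.5302,.1159,z]])[0])
S=camera_params('side');im=read_camera('side');cv2.imwrite('pics/s17.png',cv2.resize(im[80:230,150:350],None,fx=4,fy=4,interpolation=cv2.INTER_CUBIC))
shift([.5302,.1160,.245],yaw=88.1)"
```

```text
time_s: 17.8
tool_pos: [0.5605, 0.0233, 0.2483]
tool_rot: [179.9, -0.0, 88.1]
force: [0.7, -0.3, -0.4]
grip_width: 0.0502
[0.56050635 0.023275   0.24831157] [ 0.65193782 -0.2505614  -0.3500636 ]
[220.09868045  78.44573781]
[227.77798497  84.06396356]
shift [ 0.0917 -0.0325  0.0018]
twist 0.0002
```

View pics/w17.png

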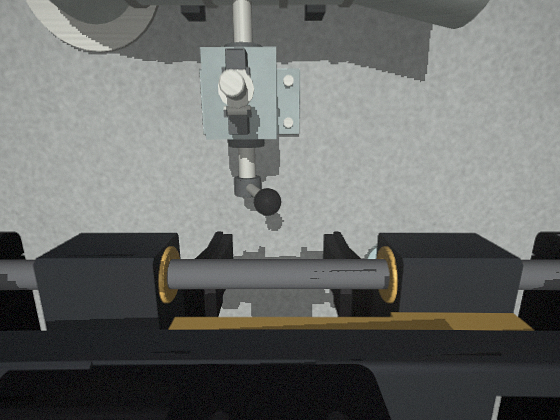

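View pics/s17.png

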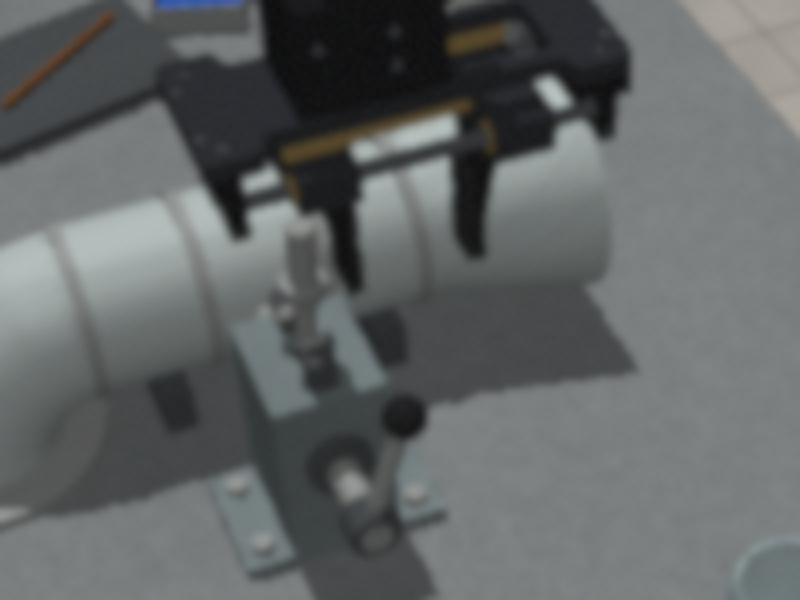

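```bash
python3 -c "
from h import *
import pickle
p=pickle.load(open('w17.pkl','rb'));S=camera_params('side')
crop(cv2.imread('pics/w17.png'),190,40,310,220,3,'pics/w17c.png')
print(tri([(p,(233,83)),(S,(150+305/4,80+222/4))]))
p=pickle.load(open('w9.pkl','rb'))
print('before',tri([(p,(347,82)),(S,(150+286/4,80+222/4))]))
print('knob',onz(pickle.load(open('w17.pkl','rb')),(267.5,201),.145))
"
```

```text
(array([0.53767831, 0.11339915, 0.20999491]), [array([1.51820845, 0.6481749 ]), array([-0.4713045 , -0.04562017])])
before (array([0.52979402, 0.11659161, 0.21035914]), [array([-0.07371308, -0.00244373]), array([ 0.01958133, -0.00794376])])
knob [0.55165654 0.02439043 0.145     ]
```

View pics/w17c.png

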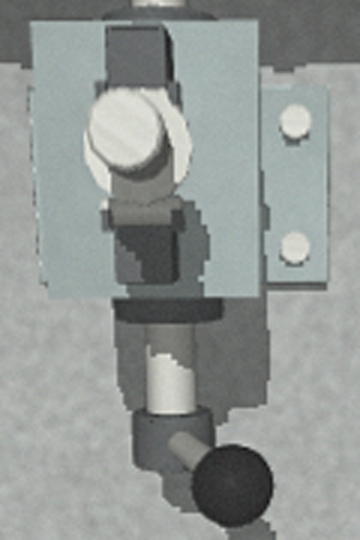

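The pin has not dropped yet: its top is still at z of about 0.21 and only its lean has changed. So I go back down and keep turning.

```bash

python3 -m handwheel '[[0.05,0,0,0.04,0],[0.05,0,0,0.08,0],[0.05,0,0,0.11,0],[0.05,0,0,0.12,0],[0.05,0,0,0.12,0],[0.05,0,0.002,0.12,0],[0.05,0,0.004,0.12,0],[0.05,0,0.005,0.12,0],[0.05,0,0.006,0.12,0],[0.05,0,0.007,0.12,0],[0.05,0,0.008,0.12,0],[0.05,0,0.008,0.12,0]]'
python3 chk.py w18
```

```text
time_s: 19.1
tool_pos: [0.5687, 0.0231, 0.1283]
tool_rot: [180.0, -0.0, 88.1]
force: [-1.0, 0.2, 0.9]
grip_width: 0.05
0.215 [76.  1.]
0.187 [136.  37.]
19.1 [0.5687 0.0231 0.1283] [-1.   0.2  0.9]
```

View pics/w18.png

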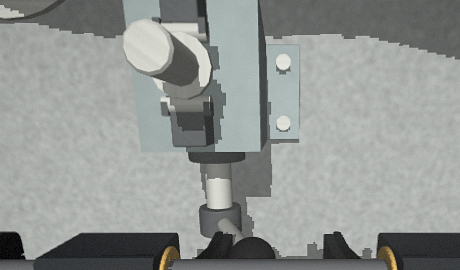

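```bash

python3 -m handwheel '[[0.05,0,-0.004,0,0],[0.05,0,-0.004,-0.02,0],[0.05,0,-0.004,-0.06,0],[0.05,0,-0.004,-0.1,0],[0.02,0,-0.004,-0.12,0],[0.0,0,-0.004,-0.12,0],[0.0,0,-0.004,-0.12,0]]'
python3 -c "
from h import *
o=get_obs();p=camera_params('wrist');im=read_camera('wrist');cv2.imwrite('pics/w19.png',im);crop(im,190,40,310,220,3,'pics/w19c.png')
import pickle; pickle.dump(p,open('w19.pkl','wb'));print(o['tool_pos'],o['force'])
S=camera_params('side');im=read_camera('side');cv2.imwrite('pics/s19.png',cv2.resize(im[80:230,150:350],None,fx=4,fy=4,interpolation=cv2.INTER_CUBIC))
shift([.5302,.1160,.245],yaw=88.1)"
```

```text
time_s: 19.85
tool_pos: [0.5643, 0.0232, 0.248]
tool_rot: [180.0, -0.0, 88.1]
force: [-0.2, 0.3, -0.8]
grip_width: 0.0337
[0.5642895  0.02315709 0.24803576] [-0.18798269  0.33440505 -0.84077872]
shift [ 0.0917 -0.0364  0.0017]
twist 0.0002
```

View pics/w19c.png

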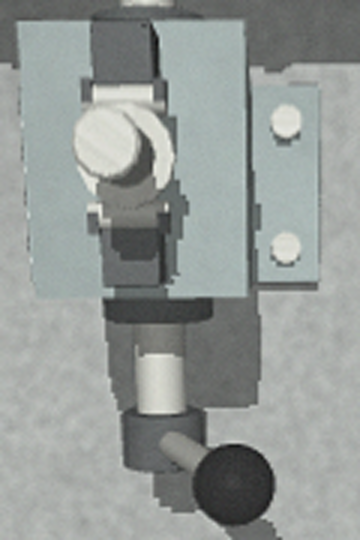

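View pics/s19.png

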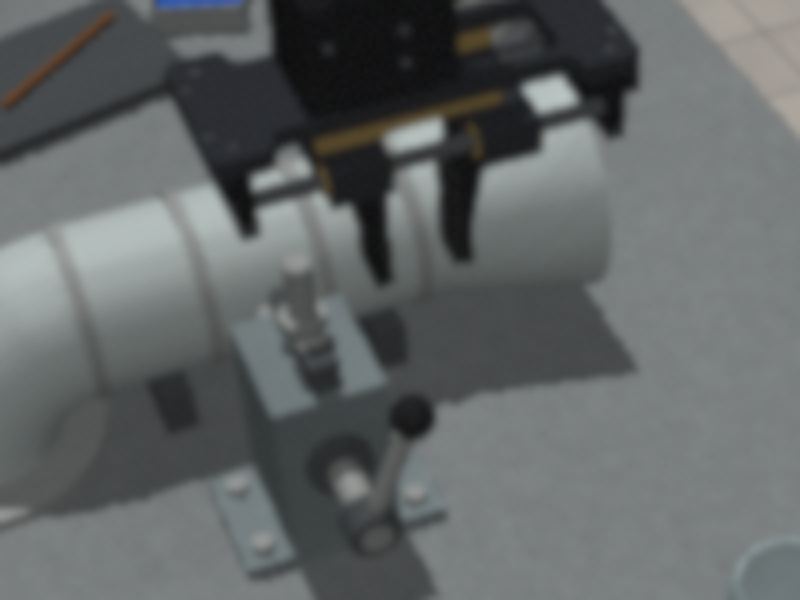

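The pin has dropped: its top is at (297,264) in the crop (258 predicted) and the collar lies on the rollers. Next I go over the pin with closed fingers.

```bash
python3 -c "
from h import *
import pickle
p=pickle.load(open('w19.pkl','rb'));S=camera_params('side')
print(tri([(p,(225.8,87.5)),(S,(150+298/4,80+263/4))]), onz(p,(225.8,87.5),.186))"
python3 -m handwheel '[[0,0.03,-0.012,0,0],[0,0.06,-0.024,0,0],[0,0.0915,-0.034,0,0],[0,0.0915,-0.034,0.01,0],[0,0.0915,-0.034,0.02,0],[0,0.0915,-0.034,0.03,0],[0,0.0915,-0.034,0.04,0],[0,0.0915,-0.034,0.048,0],[0,0.0915,-0.034,0.048,0]]'
python3 -c "
from h import *
o=get_obs();print(o['tool_pos'])
im=read_camera('wrist');crop(im,200,130,350,280,4,'pics/w20c.png')
im=read_camera('side');cv2.imwrite('pics/s20.png',cv2.resize(im[80:230,150:350],None,fx=4,fy=4,interpolation=cv2.INTER_CUBIC))"
```

```text
(array([0.53227752, 0.11380851, 0.18434992]), [array([0.03049619, 0.01327924]), array([-0.01047511, -0.00120083])]) [0.53250815 0.11365372 0.186     ]
time_s: 20.85
tool_pos: [0.5328, 0.1148, 0.1985]
tool_rot: [-179.9, 0.1, 88.0]
force: [0.7, 0.9, -0.4]
grip_width: 0.0007
[0.53275547 0.11478845 0.19846061]
```

View pics/s20.png

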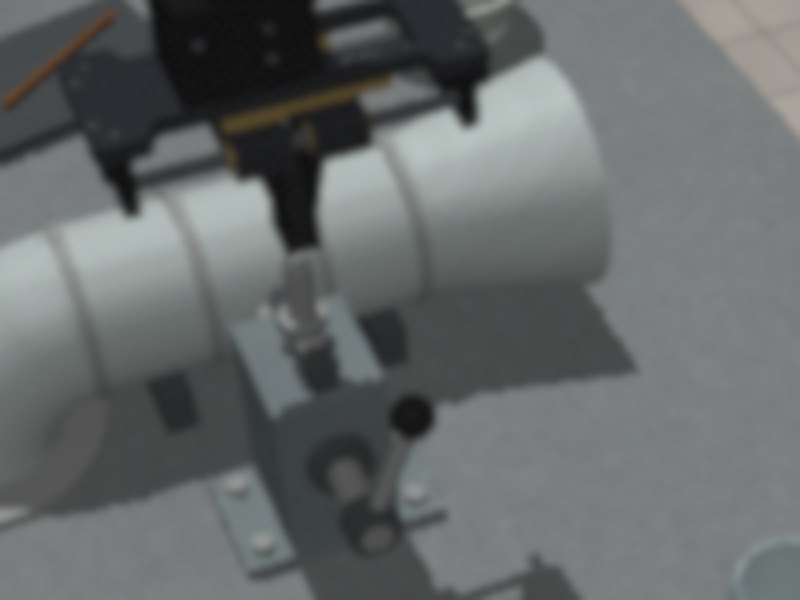

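View pics/w20c.png

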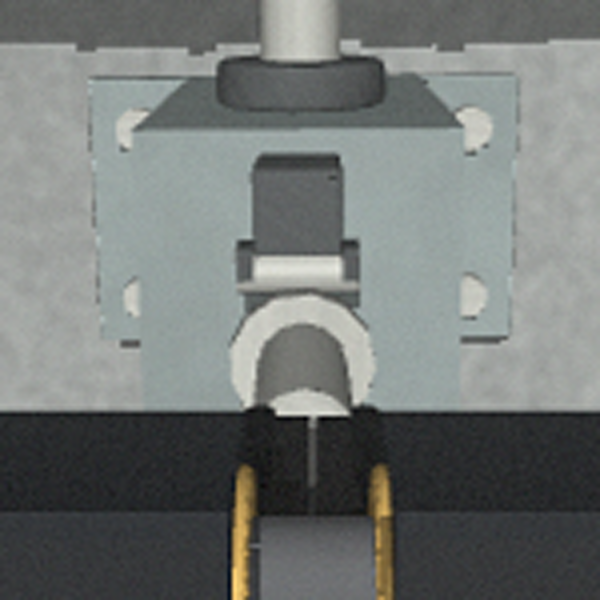

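```bash
python3 -m handwheel '[[0,0,-0.001,0.004,0],[0,0,-0.001,0.008,0],[0,0,-0.001,0.011,0],[0,0,-0.001,0.013,0],[0,0,-0.001,0.015,0],[0,0,-0.001,0.016,0],[0,0,-0.001,0.016,0]]'
```

```text
time_s: 21.65
tool_pos: [0.5329, 0.1159, 0.1848]
tool_rot: [179.9, -0.0, 88.1]
force: [-1.0, 0.5, 3.5]
grip_width: 0.0001
```

```bash
python3 -m handwheel '[[0,0,0,0.001,0],[0,0,0,0.002,0],[0,0,0,0.003,0],[0,0,0,0.003,0]]'
python3 -m handwheel '[[0,0,0,0.001,0],[0,0,0,0.002,0],[0,0,0,0.003,0],[0,0,0,0.003,0]]'
```

```text
time_s: 22.05
tool_pos: [0.5333, 0.116, 0.1821]
tool_rot: [179.9, -0.0, 88.1]
force: [-0.1, -0.8, 4.3]
grip_width: 0.0004
time_s: 22.45
tool_pos: [0.5323, 0.1158, 0.1777]
tool_rot: [-180.0, 0.0, 88.1]
force: [1.1, 0.1, 2.2]
grip_width: 0.0005
```

Past the catch with only about 4 N. I keep going down to home, with the pin's top at about 0.170.

```bash
python3 -m handwheel '[[0,0,0,0.001,0],[0,0,0,0.002,0],[0,0,0,0.003,0],[0,0,0,0.004,0],[0,0,0,0.005,0],[0,0,0,0.005,0]]'
python3 -m handwheel '[[0,0,0,0.001,0],[0,0,0,0.002,0],[0,0,0,0.003,0],[0,0,0,0.003,0]]'
```

```text
time_s: 23.05
tool_pos: [0.5322, 0.1156, 0.1726]
tool_rot: [-180.0, 0.0, 88.1]
force: [0.4, -0.7, -0.1]
grip_width: 0.0004
time_s: 23.45
tool_pos: [0.5327, 0.1158, 0.1705]
tool_rot: [180.0, -0.0, 88.1]
force: [-0.2, -0.6, 1.8]
grip_width: 0.0003
```

```bash
python3 -m handwheel '[[0,0,0,0.001,0],[0,0,0,0.002,0],[0,0,0,0.002,0]]'
python3 -m handwheel '[[0,0,0,0.001,0],[0,0,0,0.002,0],[0,0,0,0.002,0]]'
```

```text
time_s: 23.75
tool_pos: [0.5331, 0.1159, 0.1703]
tool_rot: [179.9, -0.1, 88.1]
force: [-3.8, -1.1, 11.9]
grip_width: 0.0005
time_s: 24.05
tool_pos: [0.5336, 0.1159, 0.1702]
tool_rot: [179.8, -0.1, 88.1]
force: [-5.9, -1.3, 19.8]
grip_width: 0.0003
```

It is a hard stop at z=0.170, which is the home height. I back off and check.

```bash
python3 -m handwheel '[[0,0,0,-0.006,0],[0,0,0,-0.03,0],[0,0,0,-0.08,0],[0,-0.05,0,-0.09,0],[0,-0.09,0.03,-0.09,0],[0,-0.09,0.03,-0.09,0],[0,-0.09,0.03,-0.09,0]]'
python3 -c "
from h import *
o=get_obs();p=camera_params('wrist');im=read_camera('wrist');crop(im,150,30,350,220,3,'pics/w21c.png');print(o['tool_pos'],o['force'])
print((proj(p,[[.5302,.1159,.17]])[0]-[150,30])*3,(proj(p,[[.5302,.1159,.186]])[0]-[150,30])*3)
S=camera_params('side');im=read_camera('side');cv2.imwrite('pics/s21.png',cv2.resize(im[80:230,150:350],None,fx=4,fy=4,interpolation=cv2.INTER_CUBIC))
print((proj(S,[[.5302,.1159,.17]])[0]-[150,80])*4)"
```

```text
time_s: 24.75
tool_pos: [0.5595, 0.0236, 0.2557]
tool_rot: [-180.0, 0.0, 87.9]
force: [-0.2, 0.6, 0.5]
grip_width: 0.0003
[0.55954447 0.02355684 0.25566161] [-0.20621629  0.64139678  0.45311031]
[251.21300963 173.98630484] [241.73252149 167.09816907]
[295.63027913 282.66984374]
```

View pics/w21c.png

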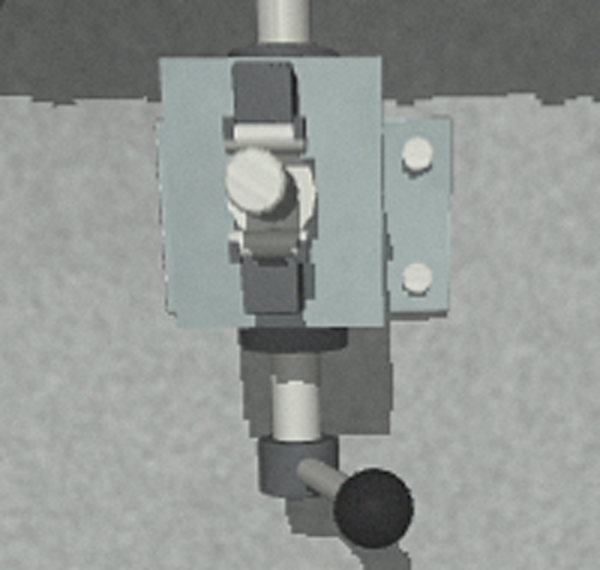

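View pics/s21.png

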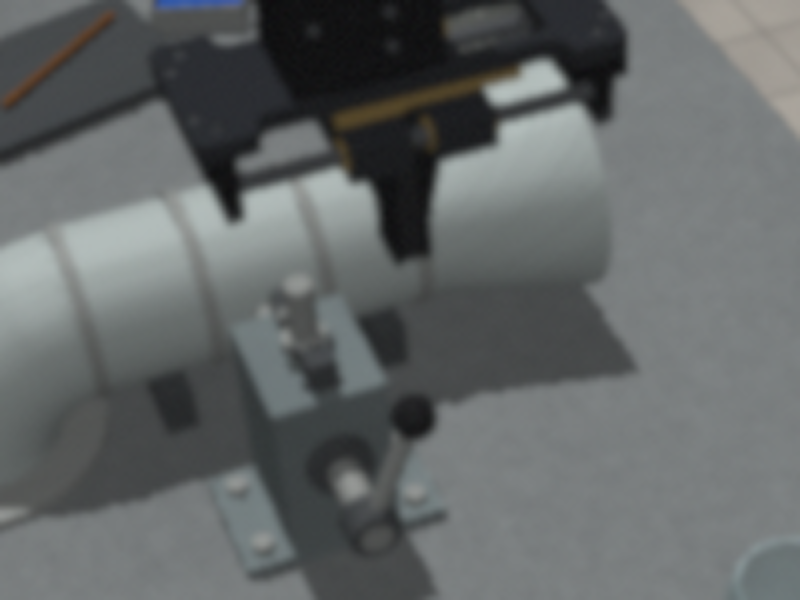

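```bash
python3 -c "
from cell import *
print(get_obs()['joint_velocities'].round(2)); sign_off(); print(get_obs()['time_s'])"
```

```text
[-0.74 -0.26 -0.6   0.19  0.12 -0.    0.25]
the job is handed in; nothing more can be done
the job is handed in; nothing more can be done
```

The damper is locked. I stood the grey steel pin in the bore and turned the ball lever at about 10–18 mm/s to roughly 0.4 rad on the +x side, where the pin dropped in. I then pushed it home with closed fingertips, backed off and handed in at about 25 s.

- **Seated:** The push met a hard stop at z = 0.170 m, the home height. After release, the side camera shows the pin's top within about 1 px of its predicted home position, and the wrist camera shows the collar under the rollers. The pin is almost upright, with the gripper clear of it.
- **Forces:** No step ended with more than about 20 N, which was the final press on the seated collar. The lever read about 1–2 N. Going through the catch read only about 4 N, just below the stated 5–20 N, but I saw readings only at the end of each step.
- **A check that disagreed:** At about 17 s a wrist picture suggested the pin had already dropped. A side view showed it was still standing and leaning the other way, so I kept turning. The real drop came about 4 mm later and showed in both cameras.
- **Not re-checked:** I worked well clear of the reamer, paddle, jar and tin, but took no final picture of them. The last top view, after the pin was taken, showed them in place.

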